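# Lock the push-and-twist cap onto the pickling-paste pot

## Task

Close the open white pot in the round steel holder with its safety cap: set the loose red cap (with the wing grip) into its mouth with its two lugs in the two notches, push it down against the spring and twist it clockwise (seen from above) past the catch, and let it spring up so that it stays locked by itself. Press gently, never with more than about 40 N, and leave the gas cup, the ring and the steel coupon where they are.

Things in the scene. Friction and masses are not known exactly. Their poses are not given: they have to be found in the camera images.
- pot: White pot with yellow band, 82 mm across, fixed to the table in a steel holder 112 mm across. Origin: centre of its underside, z up. A grey neck ring (outside 66 mm, hole 40 mm) is screwed in on top by hand, centred; turned up to 0.3 rad either way from the pot's axes and up to 3 mm higher or lower than nominal: not measured, see or feel it. It holds firm.
- pot_mouth (a point): Nominal centre of the neck ring's top face, 100 mm above the pot's origin, axes as the pot's (true face up to 3 mm higher or lower). In the hole, 4 mm below the true top face, waits a flat sealing disc on a spring (800 N/m, no preload). The 40 N limit counts all contact of the cap with ring and disc.
- pot_notch (a point): Nominal place of one of two opposite notches in the rim of the hole, 23 mm from the axis on the pot's +x (the other on -x), at the top face. Open at the top, 10 mm wide, out to radius 27 mm, yellow mark on the ring's outside. True direction is up to 0.3 rad off. Counter-clockwise of the notch is solid wall.
- pot_pocket (a point): Nominal middle of the locking pocket that belongs to that notch, under the rim. Clockwise from above, from the notch's centre: to 0.21 rad notch; 0.21 to 0.70 rad a tooth hanging from the rim to 11 mm below the top face; 0.70 to 1.36 rad the pocket under a 4 mm thick roof; then a solid end stop. The other notch has the same half a turn on.
- cap_centre (a point): Loose red cap, 80 g (0.7 to 1.4 times that), 48 mm high, standing upright on its plug. Point on its axis 24 mm above its underside, z up. Plug: black, 36 mm across, 18.3 mm long; above it a red disc 62 mm across and 6 mm thick; on top the wing. At 18.3 mm depth in the mouth the disc lands hard on the ring. Works either way round.
- cap_wing (a point): Middle of the cap's wing grip, 36 mm above the underside: a bar 46 mm long along the cap's x, 14 mm thick along y, from 24 to 48 mm above the underside. Take it from above, fingers closing along y.
- cap_lug (a point): One of the two orange lugs at the foot of the plug, along the cap's +x and -x, in line with the wing: out to radius 24.5 mm, 7 mm wide, from the underside to 5 mm up. Its top passes under the tooth when the underside is over 16 mm below the ring's top face. It is in the pocket 0.85 to 1.21 rad clockwise from the notch, and springs up there to 9 mm.
- gas_cup_mid (a point): Bystander: small terracotta-coloured ceramic gas cup, 20 mm across, 46 mm high, standing near the pot; its centre.
- ring_mid (a point): Bystander: pale steel ring, 64 mm across, 26 mm high, lying near the pot; its centre.
- coupon_mid (a point): Bystander: dark square steel coupon, 50 x 50 x 10 mm, lying near the cap; its centre.
Things that resemble listed ones, but are neither listed nor needed, are in the scene too. There is more than one size of the part that bears cap_centre; the job needs the smallest.

How it is judged (in metres and radians):
On the way:
1. the cap is pushed down into the mouth against the spring, its underside at least 12.5 mm below the nominal rim (z of cap_centre in the frame of pot below 0.1115 m and horizontal distance between cap_centre and pot_mouth below 0.005 m), for 0.05 s.
At the end, for the whole second after the job is handed in: The cap sits upright (within 0.15 rad) and centred (4 mm) in the mouth, turned more than 0.5 rad from the pot's notch direction, sprung up behind the tooth (its centre 111.2 to 119 mm above the pot's origin, 115 nominal), released and at rest (horizontal distance between cap_centre and pot_mouth below 0.004 m and z of cap_centre in the frame of pot between 0.1112 and 0.119 m and angle between the x axis of cap_centre and the x axis of pot, either way round above 0.5 rad and angle between cap_centre's own z axis and vertical below 0.15 rad and linear speed of cap below 0.02 m/s); the robot touches nothing.
It fails at once if the cap is pressed against the neck ring or its sealing disc with more than 40 N (contact force between cap and neck above 40 N).
It fails at once if a bystander (gas cup, ring, coupon) is moved more than 15 mm (distance of any of gas_cup_mid, ring_mid, coupon_mid from where it was at the start of the episode above 0.015 m).
It also fails if it takes over 64 s, if anything falls off the work surface, if the arm or the gripper's body presses on something with over 40 N, if the wrist force passes 120 N, or if a joint passes its speed limit or range.

## Robot

A 6-joint arm with a two-finger parallel gripper is mounted at the origin on a cart in front of the work surface, level with it; the furniture and walls round the work are solid. World frame = base frame: x ahead of the robot, y to its left, z up, the work surface at z = 0. Lengths are in mm, angles in rad, forces in N, time in s.
With the tool pointing down it reaches from about 350 to 875 mm from the base axis. Payload 4.2 kg.
Tool frame: the origin (TCP) lies midway between the tips of the shut fingers; the grasp point (between the pads) lies 19 mm behind it; z points along the fingers, y is the line along which they close (so a half turn about z gives the same grasp; the last joint's range is limited). The gripper opens to 85 mm and grips with 20 to 120 N. Pads are 22 mm wide; open, the fingers measure 114 mm over their backs; the gripper's body (76 mm by 85 mm) begins 54 mm behind the grasp point. The pads swing forward as they close: fully open they stand 13 mm farther back than shut.
Start: joints at [1.553, 0.385, 0.008, 0, -1.194, -0.259], TCP at [170.767, 601.197, 231.312] pointing down, gripper open.
Joint ranges: [-3.14, 3.14], [-1.21, 2.06], [-1.07, 1.41], [-3.16, 2.05], [-2.99, -0.16], [-3.1, 3.1]. Speed limits (rad/s): [2.79, 2.79, 3.14, 3.14, 3.14, 3.14].

## Interface

Orientations are given as a unit quaternion [x, y, z, w].
In Python, from bench import arm, eyes, nets gives the robot as it stands.
- The arm moves only by the tool apply_moves, never from a script. Its arguments are lists of equal length, an entry for each row: "delta_rot": the turn, a rotation vector about the tool's x, y, z as a fraction of full scale, a list of three; "xyz": the shift along the tool's x, y, z as a fraction of full scale, a list of three; "hand": the gripper command: -1 is fully open, 1 is shut, values between are in proportion. In form: {"delta_rot": [[ax, ay, az], ...], "xyz": [[dx, dy, dz], ...], "hand": [hand, ...]}. A call has 1 to 20 rows; each row shifts and turns the commanded pose from where the row before left it, along the tool's axes as they then stand; what a row does not reach is not made up. Full scale, the value 1, is 0.025 m for a shift and 6 degrees for a turn. A row lasts 1/12 s, in which the tool goes at most 41.7 mm and 7.16 degrees, less where a joint would pass 70% of its speed; a pose out of reach is approached as far as the arm can. A call with a number of a shift or a turn outside -1 to 1 is refused whole. A call with a gripper value outside its range is refused whole. The fingers move at their own pace and stop on an object; the grip force is fixed at half the most. Time passes only in rows, so rows that do not move let the fingers close. It gives the time, the measured TCP pose, the force, the opening and the grip force at its end, in the units of the state.
- arm.read_state(): the state, without advancing time (a new reading comes with each control period).
- eyes.get_image(name): name is "scene" or "top"; returns a dict with "frame" (400x640x3 uint8, red, green, blue), "range_z" (400x640 float32, mm along the optical axis (not along the pixel's ray), 0 where there is no reading), "camera_matrix" (3x3 intrinsics, pixels), "dist" ([k1, k2, p1, p2, k3] as OpenCV has them; the pictures are not rectified), "R" (3x3) and "t" (3): a world point X has camera coordinates R X + t. Camera axes: x right, y down, z forward; pixel columns grow to the right and rows downward; lengths in mm; the calibration is good to about 2 mm. A picture is of the moment at which its call begins.
- arm.job_done(): hands the job in; it is judged then, once.
Trained networks look in a picture, given as the dict that the camera call returned (one of the last four; its "shot" number tells which), for a name from the list of things; names that differ only in an ending like _2 or _b are one class to them, and where a whole thing is asked for, a point or a joint stands for the part that bears it (a point fixed in the world has none). Each returns a list of dicts, best first, with "score" (0 to 1); they miss things now and then, are a little off and sometimes report something else, mostly with a low value. They report only what shows in the picture. A call takes as long as a camera call. They do not tell look-alikes from the thing itself.
- nets.look_for(name, picture): "bbox" ([left, top, right, bottom] in pixels, round what is visible of it).
- nets.masks_of(name, picture): "region" (400x640 bool, what is visible of it) and "bbox" ([left, top, right, bottom] in pixels, round what is visible of it).
The state is a dict: "clock": time; "joints": joint angles; "joint_vel": joint speeds; "joint_efforts": joint torques, N m; "position": TCP position; "ee_rot": TCP orientation; "contact_force": force on the tool from outside, world axes, zero at the start; "wrist_torque": the same for the moment, N m; "gripper_width": finger opening in mm; "grasp_force": force on a finger pad.
Only numpy, scipy, OpenCV 4.12 (cv2) and the standard library are available. Lean on these libraries where they do the work, as an engineer would, in place of code of your own. Each camera call takes 0.05 s, during which the arm holds its last target. There are 200 camera calls.

## Working session

There is one attempt and no reset: what is moved stays moved. The work goes in short steps, Python scripts to look and compute and a tool call to move; the robot and the scene stay as the last step left them, time stands still between calls to the robot, and variables do not carry over. Pictures are saved under pics/ and viewed, at most 10 in all, crops included, and the job is handed in when it is done.

Besides the shell and the picture viewer there is one more tool, called by a JSON object that holds its "method" and its "body". apply_moves: Moves the arm, as the interface text tells. Its arguments: {"type":"object","properties":{"delta_rot":{"type":"array"},"xyz":{"type":"array"},"hand":{"type":"array"}},"required":["delta_rot","xyz","hand"]}

```bash
mkdir -p pics
cat > h.py <<'E'
import numpy as np, cv2
from bench import arm, eyes, nets
def cloud(p):
    K=np.array(p["camera_matrix"],float);d=np.array(p["dist"],float);R=np.array(p["R"]);t=np.array(p["t"]).ravel()
    z=p["range_z"];h,w=z.shape
    uv=np.stack(np.meshgrid(np.arange(w),np.arange(h)),-1).reshape(-1,1,2).astype(float)
    n=cv2.undistortPoints(uv,K,d).reshape(h,w,2)
    c=np.dstack([n[...,0]*z,n[...,1]*z,z])
    X=(c-t)@R
    X[z<=0]=np.nan
    return X
def save(n,f): cv2.imwrite(f"pics/{n}.png",f[...,::-1])
E
python3 - <<'E'
from h import *
ims=[]
for c in("scene","top"):
    p=eyes.get_image(c);X=cloud(p);save(c,p["frame"])
    print(c,np.array(p["R"]).round(3).tolist(),np.array(p["t"]).round(0).tolist())
    for n in("pot","cap_centre","gas_cup_mid","ring_mid","coupon_mid"):
        for r in nets.masks_of(n,p)[:5]:
            m=r["region"]; q=X[m];q=q[~np.isnan(q[:,0])]
            print(n,round(r["score"],2),np.round(r["bbox"]).tolist(),np.median(q,0).round(0),"zmax",np.percentile(q[:,2],98).round(0), "ext",(np.percentile(q,98,0)-np.percentile(q,2,0)).round(0))
E
```

```text
scene [[0.831, -0.556, 0.008], [-0.245, -0.379, -0.893], [0.499, 0.74, -0.451]] [-419.0, 206.0, 712.0]
pot 0.88 [331.0, 237.0, 381.0, 282.0] [ 443. -192.   27.] zmax 75.0 ext [94. 83. 75.]
cap_centre 0.93 [260.0, 155.0, 288.0, 177.0] [530. 356.  33.] zmax 64.0 ext [73. 56. 59.]
cap_centre 0.73 [259.0, 178.0, 283.0, 192.0] [472. 255.  24.] zmax 48.0 ext [52. 44. 47.]
cap_centre 0.7 [296.0, 166.0, 308.0, 190.0] [568. 236.  33.] zmax 124.0 ext [ 89. 181. 125.]
gas_cup_mid 0.64 [372.0, 225.0, 379.0, 246.0] [ 553. -132.   37.] zmax 46.0 ext [17. 18. 41.]
ring_mid 0.76 [303.0, 272.0, 337.0, 301.0] [ 360. -191.   16.] zmax 27.0 ext [60. 60. 28.]
coupon_mid 0.65 [329.0, 238.0, 379.0, 279.0] [ 443. -192.   27.] zmax 74.0 ext [91. 84. 74.]
coupon_mid 0.58 [233.0, 200.0, 250.0, 210.0] [366. 234.   9.] zmax 11.0 ext [55. 51. 11.]
top [[-0.023, -0.999, -0.023], [-0.996, 0.025, -0.089], [0.089, 0.021, -0.996]] [36.0, 517.0, 1298.0]
pot 0.84 [374.0, 195.0, 420.0, 237.0] [ 463. -144.   15.] zmax 77.0 ext [104. 104.  74.]
cap_centre 0.8 [224.0, 204.0, 250.0, 230.0] [481. 258.  25.] zmax 50.0 ext [54. 52. 32.]
cap_centre 0.65 [179.0, 178.0, 209.0, 212.0] [537. 362.  34.] zmax 68.0 ext [75. 73. 41.]
cap_centre 0.6 [231.0, 152.0, 262.0, 188.0] [592. 225.  34.] zmax 68.0 ext [75. 73. 41.]
gas_cup_mid 0.62 [385.0, 179.0, 386.0, 183.0] [ 564. -130.   25.] zmax 36.0 ext [ 3.  5. 26.]
ring_mid 0.63 [399.0, 246.0, 422.0, 269.0] [ 376. -187.   24.] zmax 30.0 ext [62. 59. 33.]
coupon_mid 0.77 [234.0, 246.0, 256.0, 270.0] [373. 241.   9.] zmax 15.0 ext [52. 49. 17.]
```

View pics/scene.png

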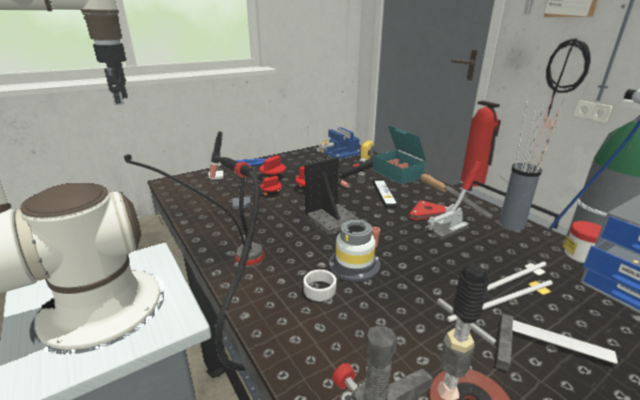

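View pics/top.png

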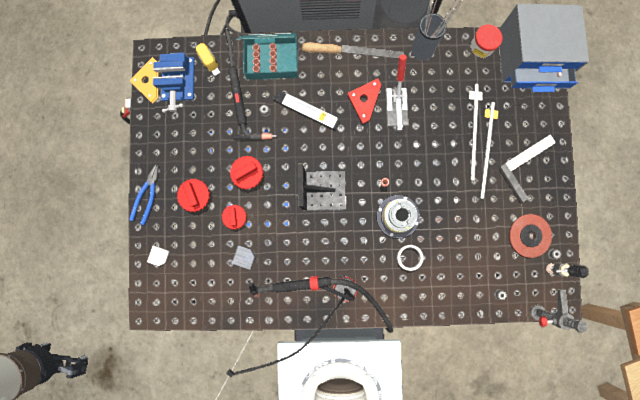

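The three red caps in the top view are at (193,195), (246,172) and (234,217). The last is the smallest, about 24 px across against 30+ px. The steel coupon is at (243,258), the gas cup at (385,182), the ring at (411,257), and the pot at (400,214). The angle plate at (320,190) stands between cap and pot. Next I'll check the choice in a close crop and measure.

Run:
```python
from h import *
p=eyes.get_image("top");X=cloud(p);f=p["frame"]
a=cv2.resize(f[190:280,205:285],None,fx=5,fy=5,interpolation=2)
b=cv2.resize(f[180:250,365:435],(450,450),interpolation=2)
save("crop",np.hstack([a,b]))
def reg(cx,cy,r): return X[cy-r:cy+r,cx-r:cx+r].reshape(-1,3), f[cy-r:cy+r,cx-r:cx+r].reshape(-1,3).astype(int)
# cap
q,c=reg(236,217,18); red=(c[:,0]>110)&(c[:,1]<90)&~np.isnan(q[:,0])
q=q[red]; 
for lo,hi in((14,30),(40,60)):
    s=q[(q[:,2]>lo)&(q[:,2]<hi)]; r=cv2.minAreaRect(s[:,:2].astype(np.float32)); print("cap",lo,len(s),s.mean(0).round(1),s[:,2].std().round(1),r, s.min(0).round(0),s.max(0).round(0))
t=q[q[:,2]>40]; w,v=np.linalg.eigh(np.cov(t[:,:2].T)); print("wing dir",v[:,1],w, np.arctan2(v[1,1],v[0,1]))
# neck
q,c=reg(402,214,24); ok=~np.isnan(q[:,0]);q=q[ok];c=c[ok]
print(np.histogram(q[:,2],bins=np.arange(-10,130,5)))
s=q[(q[:,2]>90)]; print("neck",len(s),s.mean(0).round(1),np.median(s[:,2]),cv2.minEnclosingCircle(s[:,:2].astype(np.float32)))
```

```text
cap 14 184 [479.2 266.4  23.7] 2.8 ((479.925048828125, 261.964599609375), (58.81817626953125, 60.4220085144043), 23.460411071777344) [450. 232.  15.] [510. 293.  30.]
cap 40 71 [482.3 260.5  47.1] 2.4 ((480.6578674316406, 260.8603515625), (45.86077117919922, 14.674029350280762), 6.139747619628906) [458. 252.  41.] [503. 269.  54.]
wing dir [-0.99264003 -0.1211023 ] [ 23.76098739 199.54800078] -3.020192371974181
(array([ 63, 444, 313, 216, 201,  50,  64,  16,   3,   5,   8,   5,   7,
        13,  17,  80, 141,  85,  13,  22, 134, 299,  65,   1,   0,   0,
         0]), array([-10,  -5,   0,   5,  10,  15,  20,  25,  30,  35,  40,  45,  50,
        55,  60,  65,  70,  75,  80,  85,  90,  95, 100, 105, 110, 115,
       120, 125]))
neck 499 [ 472.1 -161.3   96.9] 96.99465784895611 ((472.36968994140625, -162.037841796875), 34.65702438354492)
```

View pics/crop.png

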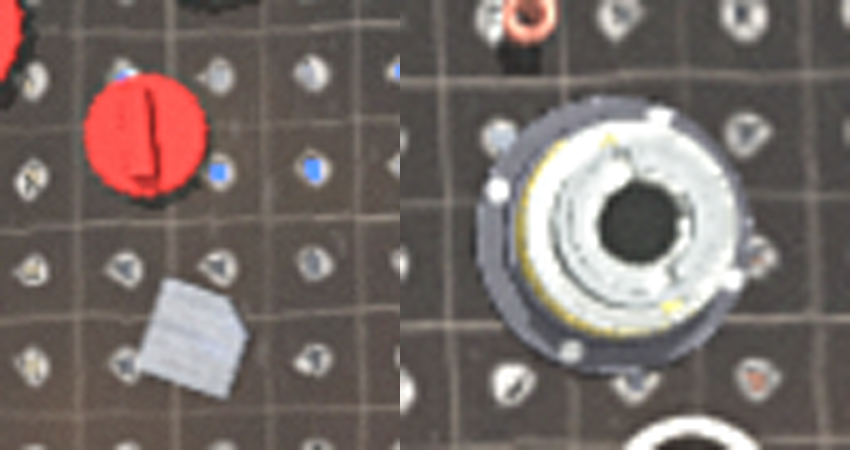

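The crop confirms the small cap, wing roughly along world x. The ring's yellow marks are at about (397.7,201.5) and (407.5,227.4) in top pixels. I'll measure these properly and read the tool yaw.

```bash
cat >> h.py <<'E'
def plane(p,uv,z):
    K=np.array(p["camera_matrix"],float);d=np.array(p["dist"],float);R=np.array(p["R"]);t=np.array(p["t"]).ravel()
    n=cv2.undistortPoints(np.array(uv,float).reshape(-1,1,2),K,d).reshape(-1,2)
    r=np.c_[n,np.ones(len(n))]@R; o=-R.T@t
    return o+r*((z-o[2])/r[:,2])[:,None]
E
python3 - <<'E'
from h import *
from scipy.spatial.transform import Rotation as Ro
s=arm.read_state();print(s["clock"],s["position"],s["ee_rot"],Ro.from_quat(s["ee_rot"]).as_matrix().round(3).tolist(),s["gripper_width"])
p=eyes.get_image("top");f=p["frame"].astype(int)
sub=f[194:236,382:424]
yel=(sub[...,0]-sub[...,2]>40)&(sub[...,1]>110)
n,l,st,ce=cv2.connectedComponentsWithStats(yel.astype(np.uint8),connectivity=8)
for i in range(1,n):
    if st[i,4]>=2: u=ce[i]+[382,194]; print("yel",st[i,4],u.round(1),plane(p,[u],92)[0].round(1))
dk=(sub.sum(2)<200).astype(np.uint8)
n,l,st,ce=cv2.connectedComponentsWithStats(dk)
for i in range(1,n):
    if st[i,4]>20: u=ce[i]+[382,194]; print("dark",st[i],u.round(1),plane(p,[u],97)[0].round(1))
# weighted yellow near marks
for (u,v) in((397.7,201.5),(407.5,227.4)):
    a=f[int(v)-3:int(v)+5,int(u)-3:int(u)+5]; w=np.clip(a[...,0]-a[...,2]-25,0,None); yy,xx=np.mgrid[int(v)-3:int(v)+5,int(u)-3:int(u)+5]
    c=[(w*xx).sum()/w.sum(),(w*yy).sum()/w.sum()];print("mark",np.round(c,2),plane(p,[c],95)[0].round(1)); print(w)
E
```

```text
0.65 [170.73756694 601.22522408 231.33888981] [ 9.90441247e-01 -1.37935248e-01 -2.35761611e-05 -5.00999892e-05] [[0.962, -0.273, -0.0], [-0.273, -0.962, 0.0], [-0.0, -0.0, -1.0]] 85.48006513412572
yel 3 [397.  201.3] [ 503.4 -151.    92. ]
yel 52 [387.  218.2] [ 463.1 -125.2   92. ]
yel 4 [406.8 227.2] [ 439.9 -172.5   92. ]
yel 3 [400. 231.] [ 431.3 -155.8   92. ]
dark [14 15 12 12 79] [401.5 214.2] [ 471.7 -160.2   97. ]
mark [397.05 201.32] [ 503.2 -150.8   95. ]
[[ 0  0  0  0  0  0  0  0]
 [ 0  0  0  0  0  0  0  0]
 [ 0  0  0  0  0  0  0  0]
 [ 0  0  0 54 17  0  0  0]
 [ 0  0 23  0 11  0  0  0]
 [ 0  0  0  0  0  0  0  0]
 [ 0  0  0  0  0  0  0  0]
 [ 0  0  0  0  0  0  0  0]]
mark [406.71 227.4 ] [ 439.5 -172.    95. ]
[[ 0  0  0  0  0  0  0  0]
 [ 0  0  0  0  0  0  0  0]
 [ 0  0  0  0  5  0  0  0]
 [ 0  3 69 53 35  0  0  0]
 [ 0  0 42 14  0  0  7  0]
 [ 0  0  0  0  0  0  0  0]
 [ 0  0 11  0  0  0  0  0]
 [ 0  1  0  0  0  0  0  0]]
```

{"method": "apply_moves", "body": {"xyz": [[0.87,0.54,0],[0.87,0.54,0],[0.87,0.54,0],[0.87,0.54,0],[0.87,0.54,0],[0.87,0.54,0],[0.87,0.54,0],[0.87,0.54,0],[0.87,0.54,0],[0.87,0.54,0],[0.87,0.54,0],[0.87,0.54,0],[0.87,0.54,0],[0.87,0.54,0],[0.87,0.54,0],[0.87,0.54,0],[0.87,0.54,0],[0.87,0.54,0]], "delta_rot": [[0,0,0],[0,0,0],[0,0,0],[0,0,0],[0,0,0],[0,0,0],[0,0,0],[0,0,0],[0,0,0],[0,0,0],[0,0,0],[0,0,0],[0,0,0],[0,0,0],[0,0,0],[0,0,0],[0,0,0],[0,0,0]], "hand": [-1,-1,-1,-1,-1,-1,-1,-1,-1,-1,-1,-1,-1,-1,-1,-1,-1,-1]}}

```text
clock: 2.2
position: [481.7, 259.4, 231.6]
ee_rot: [0.99, -0.138, 0.0, -0.0]
contact_force: [0.0, 0.3, -0.5]
gripper_width: 85.3
grasp_force: 0.0
```

{"method": "apply_moves", "body": {"xyz": [[0,0,0],[0,0,0],[0,0,0],[0,0,0],[0,0,0],[0,0,0],[0,0,0],[0,0,0],[0,0,0],[0,0,0],[0,0,0],[0,0,0]], "delta_rot": [[0,0,1],[0,0,1],[0,0,1],[0,0,1],[0,0,1],[0,0,1],[0,0,1],[0,0,1],[0,0,1],[0,0,1],[0,0,1],[0,0,0.3]], "hand": [-1,-1,-1,-1,-1,-1,-1,-1,-1,-1,-1,-1]}}

```text
clock: 3.2
position: [480.9, 260.5, 231.4]
ee_rot: [0.744, -0.668, -0.0, -0.0]
contact_force: [1.5, -0.1, -0.5]
gripper_width: 85.1
grasp_force: 0.0
```

{"method": "apply_moves", "body": {"xyz": [[0,0,1],[0,0,1],[0,0,1],[0,0,1],[0,0,1],[0,0,1],[0,0,0.8],[0,0,0.6],[0,0,0.4],[0,0,0.3],[0,0,0],[0,0,0],[0,0,0],[0,0,0],[0,0,0],[0,0,0],[0,0,0]], "delta_rot": [[0,0,0],[0,0,0],[0,0,0],[0,0,0],[0,0,0],[0,0,0],[0,0,0],[0,0,0],[0,0,0],[0,0,0],[0,0,0],[0,0,0],[0,0,0],[0,0,0],[0,0,0],[0,0,0],[0,0,0]], "hand": [-1,-1,-1,-1,-1,-1,-1,-1,-1,-1,-1,0,0,0.2,0.2,0.2,0.2]}}

```text
clock: 4.62
position: [481.8, 261.2, 30.2]
ee_rot: [0.745, -0.667, 0.0, -0.001]
contact_force: [-0.9, 0.6, 6.1]
gripper_width: 44.3
grasp_force: 61.8
```

{"method": "apply_moves", "body": {"xyz": [[0,0,0],[0,0,0],[0,0,0],[0,0,0],[0,0,0],[0,0,0],[0,0,0],[0,0,0],[0,0,0],[0,0,0],[0,0,0],[0,0,0],[0,0,0],[0,0,0],[0,0,0],[0,0,0],[0,0,0],[0,0,0]], "delta_rot": [[0,0,0],[0,0,0],[0,0,0],[0,0,-1],[0,0,-1],[0,0,-1],[0,0,-1],[0,0,-1],[0,0,-1],[0,0,-1],[0,0,-1],[0,0,-1],[0,0,-1],[0,0,-1],[0,0,-1],[0,0,-1],[0,0,-1],[0,0,-1]], "hand": [-1,-1,-1,-1,-1,-1,-1,-1,-1,-1,-1,-1,-1,-1,-1,-1,-1,-1]}}

```text
clock: 6.12
position: [480.7, 260.2, 28.4]
ee_rot: [0.998, 0.058, -0.0, 0.0]
contact_force: [0.3, -0.5, -0.1]
gripper_width: 85.5
grasp_force: 0.0
```

Run:
```python
from h import *
s=arm.read_state();print(s["clock"],s["position"],s["ee_rot"],s["gripper_width"],s["contact_force"])
```

```text
6.1167 [480.70983494 260.20719172  28.41452392] [ 9.98328437e-01  5.77938870e-02 -3.54976560e-04  2.68830519e-04] 85.54316607319836 [ 0.30962529 -0.51567792 -0.0544154 ]
```

{"method": "apply_moves", "body": {"xyz": [[0,0,0],[0,0,0],[0,0,0],[0,0,0],[0,0,0],[0,0,0],[0,0,0],[0,0,0],[0,0,0],[0,0,0]], "delta_rot": [[0,0,0],[0,0,0],[0,0,0],[0,0,0],[0,0,0],[0,0,0],[0,0,0],[0,0,0],[0,0,0],[0,0,0]], "hand": [0,0.6,1,1,1,1,1,1,1,1]}}

```text
clock: 6.95
position: [480.9, 260.4, 28.7]
ee_rot: [0.998, 0.055, -0.0, 0.0]
contact_force: [0.4, -0.7, -0.9]
gripper_width: 12.6
grasp_force: 60.6
```

{"method": "apply_moves", "body": {"xyz": [[0,0,-0.5],[0,0,-1],[0,0,-1],[0,0,-1],[0,0,-1],[0,0,-1],[0,0,-1],[0,0,-1],[0,0,-0.5],[0,0,0]], "delta_rot": [[0,0,0],[0,0,0],[0,0,0],[0,0,0],[0,0,0],[0,0,0],[0,0,0],[0,0,0],[0,0,0],[0,0,0]], "hand": [1,1,1,1,1,1,1,1,1,1]}}

```text
clock: 7.78
position: [482.3, 261.5, 232.5]
ee_rot: [0.998, 0.055, 0.003, -0.002]
contact_force: [-0.4, -0.0, -0.5]
gripper_width: 12.5
grasp_force: 60.7
```

{"method": "apply_moves", "body": {"xyz": [[-0.12,0.93,0],[-0.12,0.93,0],[-0.12,0.93,0],[-0.12,0.93,0],[-0.12,0.93,0],[-0.12,0.93,0],[-0.12,0.93,0],[-0.12,0.93,0],[-0.12,0.93,0],[-0.12,0.93,0],[-0.12,0.93,0],[-0.12,0.93,0],[-0.12,0.93,0],[-0.12,0.93,0],[-0.12,0.93,0],[-0.12,0.93,0],[-0.12,0.93,0],[-0.12,0.93,0],[0,0,0],[0,0,0]], "delta_rot": [[0,0,0],[0,0,0],[0,0,0],[0,0,0],[0,0,0],[0,0,0],[0,0,0],[0,0,0],[0,0,0],[0,0,0],[0,0,0],[0,0,0],[0,0,0],[0,0,0],[0,0,0],[0,0,0],[0,0,-0.7],[0,0,-0.7],[0,0,-0.7],[0,0,0]], "hand": [1,1,1,1,1,1,1,1,1,1,1,1,1,1,1,1,1,1,1,1]}}

```text
clock: 9.45
position: [474.2, -162.4, 227.1]
ee_rot: [0.986, 0.164, -0.001, -0.001]
contact_force: [0.9, 0.7, -0.8]
gripper_width: 12.8
grasp_force: 60.8
```

Run:
```python
from h import *
s=arm.read_state();print(s["clock"],s["position"],2*np.arctan2(s["ee_rot"][1],s["ee_rot"][0]),s["gripper_width"],s["contact_force"],s["joints"])
p=eyes.get_image("scene");save("s2",cv2.resize(p["frame"][120:320,260:460],(600,600),interpolation=2))
```

```text
9.45 [ 474.20917488 -162.35015673  227.05347633] 0.3289967788303817 12.832397712204413 [ 0.87518582  0.71618331 -0.75960613] [-5.74884655e-03  1.78619403e-01 -2.93075808e-01 -6.72533310e-04
 -1.10219845e+00  1.90584662e+00]
```

View pics/s2.png

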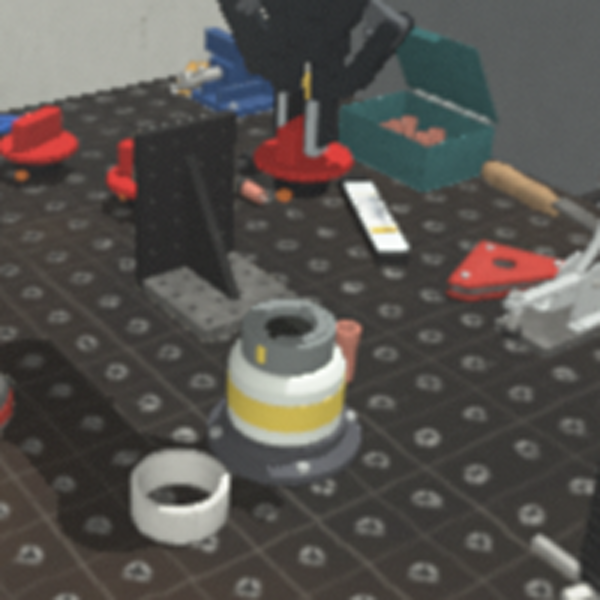

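The scene crop shows the cap held upright (crop (300,155)) over the pot. The ring's front mark is at crop (262,353), i.e. pixel (347.3,237.7). I'll use it to cross-check the ring angle.

Run:
```python
from h import *
p=eyes.get_image("scene");X=cloud(p);f=p["frame"].astype(int)
a=np.s_[230:245,340:356]; w=np.clip(f[a][...,0]-f[a][...,2]-40,0,None)
yy,xx=np.mgrid[230:245,340:356]
m=(w>0)&(X[a][...,2]>78); print(m.sum(),np.c_[xx[m],yy[m],w[m]].tolist()); 
q=X[a][m]; print((q*w[m][:,None]).sum(0)/w[m].sum())
b=X[215:255,335:378].reshape(-1,3); b=b[b[:,2]>91]; print(np.percentile(b[:,2],[50,90,97]))
g=f[215:255,335:378].reshape(-1,3)
c=[(w*xx)[m].sum()/w[m].sum(),(w*yy)[m].sum()/w[m].sum()]
for z in(86,90,94):
    P=plane(p,[c],z)[0]; print(z,P.round(1),np.hypot(P[0]-471.9,P[1]+161.4),np.arctan2(-161.4-P[1],471.9-P[0]))
s=X[215:255,335:378].reshape(-1,3); s=s[(s[:,2]>96)]; print(cv2.minEnclosingCircle(s[:,:2].astype(np.float32)),s[:,2].mean())
```

```text
20 [[346, 235, 22], [347, 235, 5], [345, 236, 9], [346, 236, 57], [347, 236, 54], [348, 236, 7], [345, 237, 14], [346, 237, 63], [347, 237, 65], [348, 237, 10], [345, 238, 15], [346, 238, 63], [347, 238, 64], [348, 238, 6], [345, 239, 11], [346, 239, 61], [347, 239, 63], [348, 239, 7], [346, 240, 36], [347, 240, 47]]
[ 436.67856406 -171.90998366   88.01013941]
[96.16340971 97.90549133 98.59382831]
86 [ 438.6 -169.5   86. ] 34.29092039201837 0.23733076635401465
90 [ 434.8 -174.3   90. ] 39.267007894773386 0.3352591332826242
94 [ 431.1 -179.2   94. ] 44.53376998527627 0.41061462767134593
((467.76300048828125, -160.61231994628906), 33.1409912109375) 97.307139274318
```

{"method": "apply_moves", "body": {"xyz": [[-0.07,-0.07,0.5],[0,0,1],[0,0,1],[0,0,0.7],[0,0,0.4],[0,0,0.2],[0,0,0],[0,0,0]], "delta_rot": [[0,0,-0.05],[0,0,0],[0,0,0],[0,0,0],[0,0,0],[0,0,0],[0,0,0],[0,0,0]], "hand": [1,1,1,1,1,1,1,1]}}

```text
clock: 10.22
position: [473.3, -160.0, 134.1]
ee_rot: [0.986, 0.167, 0.0, 0.0]
contact_force: [0.3, 0.3, -0.6]
gripper_width: 12.5
grasp_force: 60.8
```

```bash
cat > st.py <<'E'
from h import *
s=arm.read_state();print(round(s["clock"],2),np.round(s["position"],2),"yaw",round(2*np.arctan2(s["ee_rot"][1],s["ee_rot"][0]),4),np.round(s["ee_rot"],4),"F",np.round(s["contact_force"],2),"M",np.round(s["wrist_torque"],2),round(s["gripper_width"],1))
E
python3 st.py
```

```text
10.22 [ 473.35 -159.96  134.08] yaw 0.3362 [9.859e-01 1.673e-01 1.000e-04 1.000e-04] F [ 0.35  0.34 -0.64] M [ 0.01 -0.04  0.01] 12.5
```

{"method": "apply_moves", "body": {"xyz": [[-0.07,0.035,0.1],[0,0,0.1],[0,0,0.04],[0,0,0.04],[0,0,0.04],[0,0,0]], "delta_rot": [[0,0,0],[0,0,0],[0,0,0],[0,0,0],[0,0,0],[0,0,0]], "hand": [1,1,1,1,1,1]}}

```text
clock: 10.72
position: [471.6, -161.7, 125.8]
ee_rot: [0.986, 0.167, 0.0, -0.0]
contact_force: [0.1, -0.6, -0.2]
gripper_width: 12.4
grasp_force: 60.8
```

```bash
python3 st.py
```

```text
10.72 [ 471.62 -161.74  125.77] yaw 0.3357 [ 0.9859  0.167   0.     -0.    ] F [ 0.09 -0.63 -0.21] M [-0.01  0.05  0.04] 12.4
```

{"method": "apply_moves", "body": {"xyz": [[0,0,0.04],[0,0,0.04],[0,0,0.04],[0,0,0]], "delta_rot": [[0,0,0],[0,0,0],[0,0,0],[0,0,0]], "hand": [1,1,1,1]}}

```text
clock: 11.05
position: [471.5, -161.7, 122.6]
ee_rot: [0.986, 0.167, -0.0, -0.0]
contact_force: [0.3, 0.0, -0.8]
gripper_width: 12.5
grasp_force: 60.8
```

```bash
python3 st.py
```

```text
11.05 [ 471.5  -161.7   122.56] yaw 0.3357 [ 9.859e-01  1.671e-01 -2.000e-04 -1.000e-04] F [ 0.3   0.01 -0.8 ] M [-0.02 -0.02  0.01] 12.5
```

{"method": "apply_moves", "body": {"xyz": [[0,0,0.04],[0,0,0.04],[0,0,0.04],[0,0,0.04],[0,0,0]], "delta_rot": [[0,0,0],[0,0,0],[0,0,0],[0,0,0],[0,0,0]], "hand": [1,1,1,1,1]}}

```text
clock: 11.47
position: [471.7, -161.7, 118.9]
ee_rot: [0.986, 0.167, 0.0, 0.0]
contact_force: [-0.8, -0.2, 2.2]
gripper_width: 12.8
grasp_force: 61.2
```

```bash
python3 st.py
```

```text
11.47 [ 471.67 -161.74  118.91] yaw 0.3359 [9.859e-01 1.672e-01 0.000e+00 1.000e-04] F [-0.8  -0.21  2.19] M [ 0.07  0.25 -0.02] 12.8
```

{"method": "apply_moves", "body": {"xyz": [[0,0,0.04],[0,0,0.04],[0,0,0.04],[0,0,0.04],[0,0,0]], "delta_rot": [[0,0,0],[0,0,0],[0,0,0],[0,0,0],[0,0,0]], "hand": [1,1,1,1,1]}}

```text
clock: 11.88
position: [471.7, -161.8, 115.1]
ee_rot: [0.986, 0.167, 0.0, 0.0]
contact_force: [-2.0, 1.7, 4.8]
gripper_width: 12.7
grasp_force: 61.6
```

```bash
python3 st.py
```

```text
11.88 [ 471.67 -161.77  115.06] yaw 0.336 [9.859e-01 1.672e-01 0.000e+00 1.000e-04] F [-2.03  1.75  4.81] M [0.27 0.56 0.01] 12.7
```

{"method": "apply_moves", "body": {"xyz": [[-0.012,-0.025,0.04],[0,0,0.04],[0,0,0.04],[0,0,0.04],[0,0,0.04],[0,0,0]], "delta_rot": [[0,0,0],[0,0,0],[0,0,0],[0,0,0],[0,0,0],[0,0,0]], "hand": [1,1,1,1,1,1]}}

```text
clock: 12.38
position: [471.7, -161.7, 110.8]
ee_rot: [0.986, 0.167, 0.001, 0.001]
contact_force: [-2.5, -0.2, 8.1]
gripper_width: 12.5
grasp_force: 62.1
```

```bash
python3 st.py
```

```text
12.38 [ 471.67 -161.69  110.84] yaw 0.3365 [9.859e-01 1.675e-01 5.000e-04 6.000e-04] F [-2.49 -0.21  8.12] M [-0.04  0.71 -0.02] 12.5
```

{"method": "apply_moves", "body": {"xyz": [[-0.01,-0.01,0.025],[0,0,0.025],[0,0,0.025],[0,0,0.02],[0,0,0]], "delta_rot": [[0,0,0],[0,0,0],[0,0,0],[0,0,0],[0,0,0]], "hand": [1,1,1,1,1]}}

```text
clock: 12.8
position: [471.7, -161.7, 108.9]
ee_rot: [0.986, 0.168, 0.001, 0.001]
contact_force: [-2.9, -0.5, 9.7]
gripper_width: 12.6
grasp_force: 62.4
```

```bash
python3 st.py
```

```text
12.8 [ 471.66 -161.67  108.95] yaw 0.3367 [9.859e-01 1.676e-01 9.000e-04 8.000e-04] F [-2.87 -0.51  9.66] M [-0.15  0.86 -0.05] 12.6
```

{"method": "apply_moves", "body": {"xyz": [[0,0,0.01],[0,0,0],[0,0,0],[0,0,0],[0,0,0],[0,0,0]], "delta_rot": [[0,0,0.5],[0,0,0.5],[0,0,0.5],[0,0,0.5],[0,0,0.5],[0,0,0]], "hand": [1,1,1,1,1,1]}}

```text
clock: 13.3
position: [471.7, -161.4, 108.7]
ee_rot: [0.999, 0.037, 0.001, 0.001]
contact_force: [-1.9, 1.1, 9.7]
gripper_width: 12.9
grasp_force: 62.3
```

```bash
python3 st.py
```

```text
13.3 [ 471.65 -161.38  108.66] yaw 0.0733 [9.993e-01 3.660e-02 1.000e-03 5.000e-04] F [-1.87  1.06  9.72] M [ 0.24  0.84 -0.05] 12.9
```

{"method": "apply_moves", "body": {"xyz": [[0,0,0],[0,0,0],[0,0,0],[0,0,0],[0,0,0],[0,0,0],[0,0,0],[0,0,0],[0,0,0],[0,0,0],[0,0,0]], "delta_rot": [[0,0,0.7],[0,0,0.7],[0,0,0.7],[0,0,0.7],[0,0,0.7],[0,0,0.7],[0,0,0.7],[0,0,0.7],[0,0,0.7],[0,0,0.7],[0,0,0]], "hand": [1,1,1,1,1,1,1,1,1,1,1]}}

```text
clock: 14.22
position: [471.8, -161.3, 108.6]
ee_rot: [0.946, -0.324, 0.001, 0.0]
contact_force: [-2.8, 0.1, 10.8]
gripper_width: 12.4
grasp_force: 62.3
```

```bash
python3 st.py
```

```text
14.22 [ 471.8  -161.26  108.64] yaw -0.6606 [ 0.9459 -0.3243  0.0012  0.    ] F [-2.84  0.09 10.76] M [ 0.39  0.75 -0.13] 12.4
```

{"method": "apply_moves", "body": {"xyz": [[0,0,-0.06],[0,0,-0.06],[0,0,-0.06],[0,0,-0.06],[0,0,-0.04],[0,0,-0.02],[0,0,0]], "delta_rot": [[0,0,0],[0,0,0],[0,0,0],[0,0,0],[0,0,0],[0,0,0],[0,0,0]], "hand": [1,1,1,1,1,1,1]}}

```text
clock: 14.8
position: [471.7, -161.2, 115.2]
ee_rot: [0.946, -0.323, 0.001, -0.0]
contact_force: [-0.2, -0.2, 5.3]
gripper_width: 12.4
grasp_force: 61.7
```

```bash
python3 st.py
```

```text
14.8 [ 471.71 -161.22  115.2 ] yaw -0.6587 [ 9.463e-01 -3.234e-01  1.000e-03 -1.000e-04] F [-0.23 -0.21  5.31] M [ 0.06  0.11 -0.04] 12.4
```

The cap rose past 16 mm depth without blocking, so it is behind the tooth. Next: release and retreat.

{"method": "apply_moves", "body": {"xyz": [[0,0,-0.03],[0,0,-0.03],[0,0,0],[0,0,0],[0,0,0],[0,0,0],[0,0,0],[0,0,0],[0,0,-0.3],[0,0,-0.8],[0,0,-1],[0,0,-1],[0,0,-1],[0,0,-1],[0,0,0],[0,0,0]], "delta_rot": [[0,0,0],[0,0,0],[0,0,0],[0,0,0],[0,0,0],[0,0,0],[0,0,0],[0,0,0],[0,0,0],[0,0,0],[0,0,0],[0,0,0],[0,0,0],[0,0,0],[0,0,0],[0,0,0]], "hand": [1,1,1,0.5,0,-0.3,-0.3,-0.3,-0.3,-0.3,-0.3,-0.3,-0.3,-0.3,-0.3,-0.3]}}

```text
clock: 16.13
position: [471.5, -161.1, 245.7]
ee_rot: [0.946, -0.324, 0.002, -0.001]
contact_force: [-0.1, 1.8, -0.9]
gripper_width: 55.5
grasp_force: 0.0
```

```bash
python3 st.py
python3 - <<'E'
from h import *
p=eyes.get_image("scene");X=cloud(p);f=p["frame"];g=f.astype(int)
save("s3",cv2.resize(f[180:310,290:420],(600,600),interpolation=2))
red=(g[...,0]>110)&(g[...,1]<90); red[:, :330]=False; red[:,:][:200]=False; red[260:]=False; red[:,380:]=False
q=X[red]; q=q[(np.abs(q[:,0]-470)<50)&(np.abs(q[:,1]+160)<50)]
print(len(q),np.percentile(q[:,2],[2,50,98]),q.mean(0))
E
```

```text
16.13 [ 471.48 -161.06  245.67] yaw -0.659 [ 9.462e-01 -3.236e-01  2.000e-03 -7.000e-04] F [-0.07  1.76 -0.88] M [0.01 0.05 0.03] 55.5
541 [108.43707672 115.49670288 137.12188422] [ 464.73803412 -168.26559791  120.30800088]
```

View pics/s3.png

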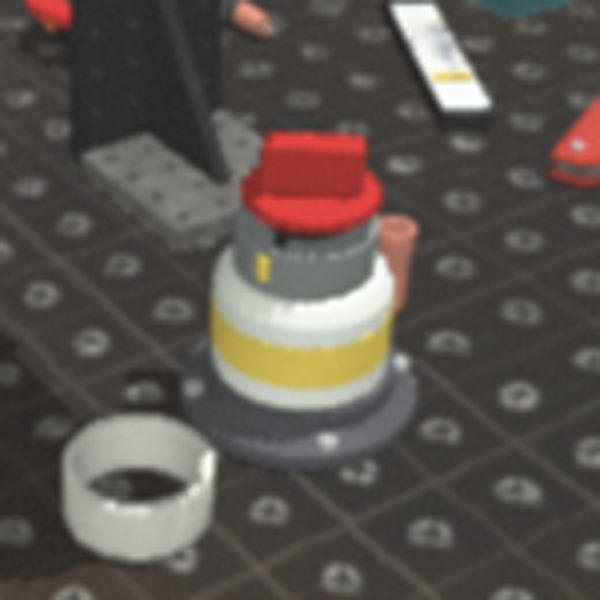

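The picture shows the cap level on the ring with the wing (crop (315,165)) turned well past the notch mark at (263,268). Its top is at about 137 mm, so the underside is about 9 mm below the rim, which means it is locked. The bystanders are untouched.

```bash
python3 -c "
from bench import arm
print(arm.job_done())"
```

```text
the job is handed in; nothing more can be done
None
```

The small red cap is seated in the pot, turned about 1.0 rad clockwise past the catch and sprung up about 9 mm below the rim; the gripper is clear, the highest vertical force I read was about 11 N, and I handed the job in at about 16 s, with no verdict returned.

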